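# Clamp a roof-rack foot in the quick-action bench vise

### The job

Clamp the aluminium roof-rack foot that stands on the vise's bed: hold the red release lever down, slide the moving jaw gently up until the foot sits snug between both jaws, and let the lever come back up. Then turn the crank clockwise (as seen from the crank's end) until the jaw is screwed firmly tight, but not crushingly, and let go. Do not force the lever, leave the foot standing upright, and do not disturb the things lying around.

Things in the scene. Friction and masses are not known exactly. Their poses are not given: they have to be found in the camera images.
- vise: Blue bench vise, bolted down. Origin: centre of its underside on the bench. The jaw closes along its +y; x is across, z up. All mm here are in this frame. Bed bar 60 wide, y -135 to 140, top z = 35. Fixed jaw face at y = 100, 100 wide, 105 high. A blue carriage (70 wide in x, 45 long, top z = 95) slides on the bed and carries lever, crank and moving jaw.
- carriage (a joint): How far the carriage has slid towards the fixed jaw, m, 0 to 0.085. Lever up: a half-nut locks it in the bed's toothed rack. Lever down: it slides with about 3 N drag and stays where it is left. When the lever comes up the half-nut drops into the next tooth (3 mm pitch), which draws carriage and jaw back by 0 to 3 mm; the crank takes that up.
- lever (a joint): Release lever angle, rad: about 0 when up (carriage locked), 0.25 fully down against its stop; from 0.17 on the carriage is free. Springs back up by itself.
- lever_pad (a point): Centre of the top of the lever's red paddle, 42 (x) by 80 mm (y), a 7 mm lip across each y end, 72 mm clear between: closed fingers set between the lips can push a lip. Vise frame, lever up: x -80, y -52.5 + slide, z 56. Hinge along y, 60 mm to +x, 21 mm lower, so it is pressed down: 12 N starts it, 14 N holds it fully down (15 mm lower).
- jaw: Moving jaw: steel plate with black rubber liner, 80 mm wide (x), 60 high, 18 thick. Origin: centre of the face that meets the work, 74 mm above the bench. Vise frame y of the face = carriage slide + 5 mm per rad of crank. Its mounting gives about 1 mm per 40 N.
- work: Aluminium roof-rack foot, loose, about 0.3 kg: block 62 (x) by 24 thick (y) by 55 mm high, a boss 30 by 24 by 25 on top, standing on the bed 2 to 10 mm from the fixed jaw, slightly askew. Origin: centre of its underside. Pushed, it slides with 1 to 3 N until it meets the fixed jaw, then the force rises at once; snug, the moving jaw's face is at vise y = 76.
- crank (a joint): Crank angle, rad: 0 = arm straight up, growing clockwise seen from the crank's end (looking along vise +y): the knob swings to the vise's +x side and down; stop at 1.75. Advances the jaw 5 mm per rad. Moving the knob along its path takes about 5.6 N free, plus 1 N per 16 N of clamping: about 9 N when firmly tight (55 N). Stays where left.
- crank_knob (a point): Centre of the crank's black knob, a freely spinning sleeve 20 mm in diameter, 42 long, axis along the vise's y, 80 mm from the crank axis, which runs along vise y at x = 0, z = 65. Knob centre at vise y = -117 + slide. The crank arm, a flat bar 8 mm thick, lies 30 mm to +y of this point.
- spray_can: A red spray can, 52 mm in diameter, 150 mm tall, standing; origin under its centre. Leave it alone.
- polish_jar: An orange polish jar with a black lid, 68 mm in diameter, 75 mm tall; origin under its centre. Leave it alone.
- bin: A yellow open parts bin, 120 by 160 by 60 mm; origin under its centre. Leave it alone.
- screwdriver: A screwdriver, 180 mm long, lying on the work surface. Leave it alone.
Mind the look-alikes: they are no part of the job. Of the things that look like the work, the largest one is meant.

How it is judged:
By the outcome, as a careful person would: the job done as asked, in the order asked, and still so for the second after the job is handed in, with the robot touching nothing.
It also fails if it takes over 69 s, if anything falls off the work surface, if the arm or the gripper's body presses on something with over 40 N, if the wrist force passes 120 N, or if a joint passes its speed limit or range.

### The arm

A 7-joint arm with a two-finger parallel gripper is mounted at the origin on the work surface. World frame = base frame: x ahead of the robot, y to its left, z up, the work surface at z = 0. Lengths are in m, angles in rad, forces in N, time in s.
With the tool pointing down it reaches from about 0.4 to 0.85 m from the base axis. Payload 10.4 kg.
Tool frame: the origin (TCP) lies on the centre line of the jaws, within the pads' length; the fingertips stand 22 mm ahead of it and the grasp point (between the pads) lies 3 mm ahead of it; z points along the fingers, y is the direction in which the jaws open and shut (so a half turn about z gives the same grasp; the last joint's range is limited). The gripper opens to 85 mm and grips with 20 to 120 N. Pads are 22 mm wide; open, the fingers measure 114 mm over their backs; the gripper's body (76 mm by 85 mm) begins 54 mm behind the grasp point. The pads swing forward as they close: fully open they stand 13 mm farther back than shut.
Start: joints at [-1.145, 0.332, -0.065, 1.46, 0.022, 1.35, -0.088], TCP at [0.271, 0.563, 0.253] pointing down, gripper open.
Joint ranges: [-2.6, 2.6], [-0.5, 2.12], [-1.47, 1.34], [0.16, 2.42], [-1.27, 4.41], [0.06, 2.06], [-2.6, 2.6]. Speed limits (rad/s): [2.22, 2.22, 2.79, 2.79, 3.14, 3.14, 3.14].

### API

Orientations are given as a unit quaternion [x, y, z, w].
In Python, from workcell import manip gives the robot as it stands. The module is installed in compiled form; this text tells all that it offers.
- The arm moves only by the shell command python3 -m crank 'ROWS' [FORCE]. ROWS is JSON, a list of rows, each a list of 3 entries, a list of its own where there are three numbers: the opening, from -1 (shut) to 1 (fully open), then the shift along the tool's x, y, z normalised to -1 to 1, where 1 is 80 mm, then the turn, a rotation vector about the tool's x, y, z normalised to -1 to 1, where 1 is pi/4 rad. In form: [[jaw, [tx, ty, tz], [ax, ay, az]], ...]. A call has exactly 5 rows; each row shifts and turns the commanded pose from where the row before left it, along the tool's axes as they then stand; what a row does not reach is not made up. A row lasts 1/10 s, in which the tool goes at most 50 mm and 8.59 degrees, less where a joint would pass 70% of its speed; a pose out of reach is approached as far as the arm can. A call with a number of a shift or a turn outside -1 to 1 is refused whole. A call with a gripper value outside its range is refused whole. The fingers move at their own pace and stop on an object; FORCE is the grip in N (left out, the last holds). Time passes only in rows, so rows that do not move let the fingers close, or fill a call up. It gives the time, the measured TCP pose, the force and the opening at its end, in the units of the state.
- manip.get_obs(): the state, without advancing time (a new reading comes with each control period).
- manip.camera(name): name is "scene" or "top"; returns the picture (420x560x3 uint8, blue, green, red); there is no depth.
- manip.camera_info(name): a dict with "K" (3x3 intrinsics, pixels), "camera_from_world" (4x4, takes a point from world to camera coordinates). Camera axes: x right, y down, z forward; pixel columns grow to the right and rows downward; lengths in m; the calibration is good to about 2 mm. A picture is of the moment at which its call begins. camera_info takes no time and is no camera call.
- manip.hand_in(): hands the job in, once; it reports no verdict.
The state is a dict: "clock": time; "joint_pos": joint angles; "joint_velocities": joint speeds; "tau": joint torques, N m; "position": TCP position; "ee_rot": TCP orientation; "ft_force": force on the tool from outside, world axes, zero at the start; "torque": the same for the moment, N m; "grip_width": opening from 0.0 (shut) to 1.0 (fully open).
Only numpy, scipy, OpenCV 4.12 (cv2) and the standard library are available. Lean on these libraries where they do the work, as an engineer would, in place of code of your own. Each camera call takes 0.05 s, during which the arm holds its last target.

## Working session

There is one attempt and no reset: what is moved stays moved. The work goes in short steps, Python scripts to look and compute and a shell command to move; the robot and the scene stay as the last step left them, time stands still between calls to the robot, and variables do not carry over. Pictures are saved under pics/ and viewed, and the job is handed in when it is done.

```bash
mkdir -p pics; ls; python3 - <<'E'
from workcell import manip
import cv2,numpy as np
o=manip.get_obs()
for k,v in o.items(): print(k,np.round(v,4))
for n in("scene","top"):
    cv2.imwrite(f"pics/{n}0.png",manip.camera(n)); i=manip.camera_info(n); print(n,np.round(i["K"],2).tolist(),np.round(i["camera_from_world"],4).tolist())
E
```

```text
pics
clock 0.0
joint_pos [-1.1446  0.3329 -0.0647  1.461   0.0216  1.3499 -0.0885]
joint_velocities [ 0.0004 -0.      0.0003  0.0001  0.0019  0.     -0.0014]
tau [ 0.00000e+00 -6.25446e+01  4.89000e-02 -3.91605e+01  1.62000e-02
  1.00000e-02 -0.00000e+00]
position [0.271  0.5628 0.2525]
ee_rot [ 2.225e-01  9.749e-01 -7.000e-04 -1.000e-04]
ft_force [ 0.5524 -0.5442  0.6546]
torque [0.0248 0.0099 0.0384]
grip_width 0.9971
scene [[403.79, 0.0, 278.21], [0.0, 403.79, 214.61], [0.0, 0.0, 1.0]] [[-0.6208, 0.784, -0.0026, 0.3668], [0.5484, 0.4319, -0.716, -0.2504], [-0.5602, -0.4459, -0.6981, 1.3147], [0.0, 0.0, 0.0, 1.0]]
top [[441.96, 0.0, 284.44], [0.0, 441.96, 208.23], [0.0, 0.0, 1.0]] [[0.0268, -0.9996, -0.0065, -0.0144], [-0.9954, -0.0261, -0.0917, 0.5807], [0.0915, 0.0089, -0.9958, 1.2466], [0.0, 0.0, 0.0, 1.0]]
```

View pics/scene0.png

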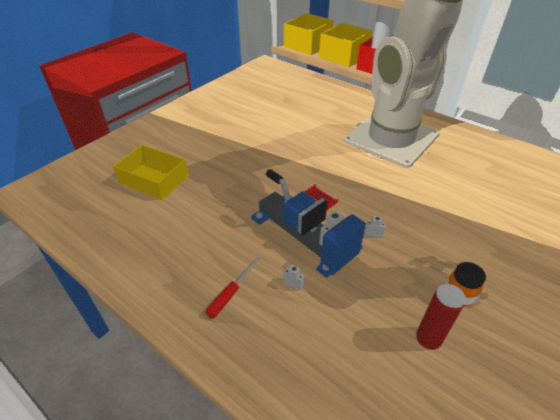

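View pics/top0.png

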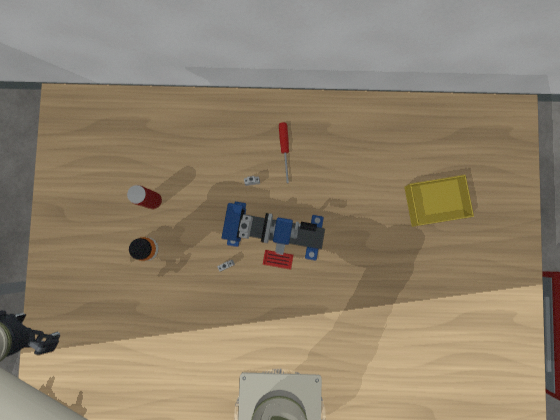

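```bash
python3 - <<'E'
import cv2
a=cv2.imread("pics/top0.png")[165:285,205:345]; cv2.imwrite("pics/top0c.png",cv2.resize(a,None,fx=5.6,fy=5,interpolation=2) if 0 else cv2.resize(a,None,fx=5,fy=5,interpolation=2))
a=cv2.imread("pics/scene0.png")[160:300,240:400]; cv2.imwrite("pics/scene0c.png",cv2.resize(a,None,fx=4,fy=4,interpolation=2))
E
```

```text
(no output)
```

View pics/top0c.png

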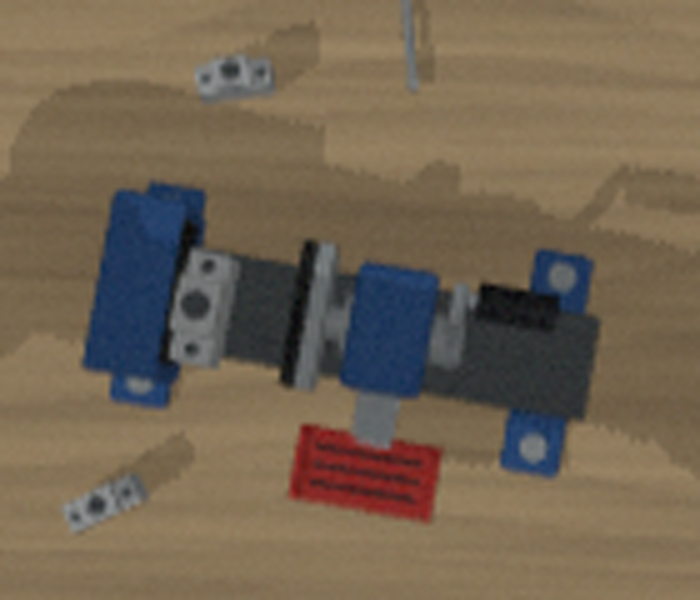

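View pics/scene0c.png

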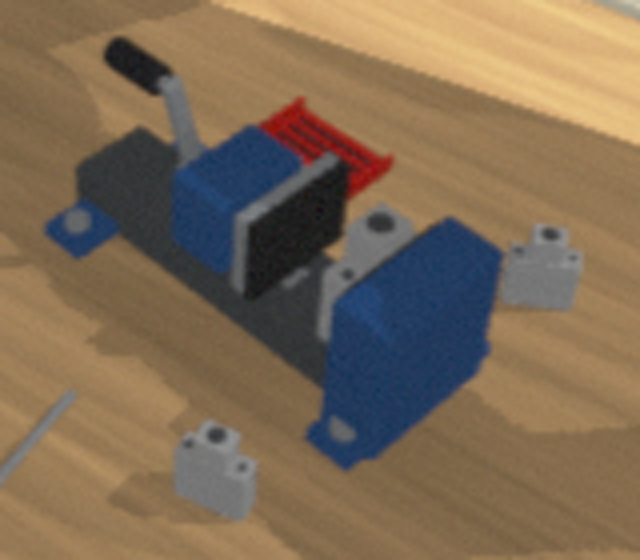

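```bash
cat > h.py <<'E'
import numpy as np
from workcell import manip
I={n:manip.camera_info(n) for n in("scene","top")}
def proj(n,P):
    P=np.atleast_2d(P); T=np.array(I[n]["camera_from_world"]);K=np.array(I[n]["K"])
    c=(P@T[:3,:3].T+T[:3,3])@K.T; return c[:,:2]/c[:,2:]
def v2w(v,P):
    x,y,a=v; c,s=np.cos(a),np.sin(a); P=np.atleast_2d(P)
    return P@np.array([[c,s,0],[-s,c,0],[0,0,1]])+[x,y,0]
E
cat > fit.py <<'E'
from h import *
from scipy.optimize import least_squares
T=lambda u,v:(u/5+205,v/5+165); S=lambda u,v:(u/4+240,v/4+160)
def obs(p):
    x,y,a,s,q,cy=p
    k=lambda:None
    j=s+.005*q; kx,kz=.08*np.sin(q),.065+.08*np.cos(q)
    return [
    ("top",(.03,-.135,.035),T(600,318)),("top",(-.03,-.135,.035),T(583,418)),
    ("top",(.035,cy+.0225,.095),T(362,263)),("top",(.035,cy-.0225,.095),T(438,270)),("top",(-.035,cy-.0225,.095),T(422,397)),("top",(-.035,cy+.0225,.095),T(342,385)),
    ("top",(-.08,-.0525+s,.056),T(366,472)),
    ("top",(kx,-.117+s,kz),T(519,306)),
    ("top",(.04,j,.104),T(305,240)),("top",(-.04,j,.104),T(281,383)),
    ("scene",(.03,-.135,.035),S(78,165)),("scene",(-.03,-.135,.035),S(140,128)),
    ("scene",(.04,j,.104),S(248,212)),("scene",(-.04,j,.104),S(346,160)),("scene",(-.04,j,.044),S(346,222)),("scene",(.04,j,.044),S(248,298)),
    ("scene",(kx,-.117+s,kz),S(140,66)),
    ("scene",(.035,cy-.0225,.095),S(175,180)),("scene",(-.035,cy-.0225,.095),S(255,128)),
    ("scene",(.05,.1,.105),S(336,297)),("scene",(-.05,.1,.105),S(452,218)),
    ]
def r(p): return np.concatenate([proj(n,v2w(p[:3],P))[0]-uv for n,P,uv in obs(p)])
f=least_squares(r,[.55,-.02,-.1,.0,0,-.05],loss="soft_l1")
print(np.round(f.x,4),np.round(r(f.x).reshape(-1,2),1).tolist())
np.save("v.npy",f.x)
p=f.x
print("pad",v2w(p[:3],(-.08,-.0525+p[3],.056)),"knob",v2w(p[:3],(.08*np.sin(p[4]),-.117+p[3],.065+.08*np.cos(p[4]))))
E
python3 fit.py
```

```text
[ 0.5166  0.0238 -0.1414  0.0299  0.2565 -0.0198] [[-0.7, -0.8], [-0.7, 0.0], [-1.0, -1.2], [0.1, 0.2], [-1.0, 0.3], [-1.4, -0.1], [0.6, 0.2], [0.2, 0.2], [0.3, -0.4], [-0.0, 0.3], [-0.6, -0.4], [0.7, -1.6], [1.6, 3.3], [0.8, -0.3], [-1.2, 2.4], [0.5, 0.0], [-1.2, -1.4], [-1.3, -2.8], [-0.7, -3.2], [-0.5, 0.3], [0.1, -2.4]]
pad [[0.43423154 0.01266627 0.056     ]] knob [[ 0.52443609 -0.06532471  0.14238275]]
```

Vise pose is fitted. The look-alikes are the feet at top (252,180), top (226,266) and the one between the jaws, top (244,227) / scene (333,222). The last is the largest and stands on the bed, which the crop confirms, so that's the work. The small ones stay put.

```bash
cat > go.py <<'E'
import sys
from h import *
from scipy.spatial.transform import Rotation as R
# usage: go.py vx vy tipz(mm, vise frame) -> shift in units and turn to align tool y with vise x
p=np.load("v.npy"); o=manip.get_obs(); r=R.from_quat(o["ee_rot"]); pos=np.array(o["position"])
a=p[2]; c,s=np.cos(a),np.sin(a)
g=R.from_matrix(np.array([[s*-1*-1*0+ -s, c,0],[c,s,0],[0,0,-1]]).T if 0 else np.column_stack([[-s,c,0],[c,s,0],[0,0,-1]]))
rv=(r.inv()*g).as_rotvec(); 
V=lambda w:(v2w((0,0,-a),w-[p[0],p[1],0])[0]*1000)
print("clock",round(o["clock"],2),"TCP vise mm",V(pos).round(1),"tip z",round(V(pos)[2]-22,1),"grip",round(o["grip_width"],3))
print("F vise",v2w((0,0,-a),np.array(o["ft_force"]))[0].round(1))
if len(sys.argv)>3:
    t=v2w(p[:3],np.array([float(x) for x in sys.argv[1:4]])/1000)[0]; t[2]+=.022
    d=r.inv().apply(t-pos); print("shift units",(d/.08).round(3),"mm",(np.linalg.norm(d)*1000).round(1))
print("turn units",(rv/(np.pi/4)).round(3))
E
python3 go.py -83 -14 231; python3 -c "
from h import *
p=np.load('v.npy')"
```

```text
clock 0.1 TCP vise mm [-319.1  499.   252.6] tip z 230.6 grip 1.003
F vise [-0.1 -0.1 -0.7]
shift units [-4.753e+00 -5.220e+00  2.000e-03] mm 564.8
turn units [-1.000e-03  1.000e-03  1.609e+00]
```

```bash
python3 -m crank '[[-1,[-0.3,-0.33,0],[0,0,0]],[-1,[-0.4,-0.435,0],[0,0,0]],[-1,[-0.4,-0.435,0],[0,0,0]],[-1,[-0.4,-0.435,0],[0,0,0]],[-1,[-0.4,-0.435,0],[0,0,0]]]' 20
python3 -m crank '[[-1,[-0.4,-0.435,0],[0,0,0]],[-1,[-0.4,-0.435,0],[0,0,0]],[-1,[-0.4,-0.435,0],[0,0,0]],[-1,[-0.4,-0.435,0],[0,0,0]],[-1,[-0.4,-0.435,0],[0,0,0]]]'
python3 -m crank '[[-1,[0,0,0],[0,0,0.18]],[-1,[0,0,0],[0,0,0.18]],[-1,[0,0,0],[0,0,0.18]],[-1,[0,0,0],[0,0,0.18]],[-1,[0,0,0],[0,0,0.18]]]'
python3 -m crank '[[-1,[0,0,0],[0,0,0.18]],[-1,[0,0,0],[0,0,0.18]],[-1,[0,0,0],[0,0,0.18]],[-1,[0,0,0],[0,0,0.169]],[-1,[0,0,0],[0,0,0]]]'; python3 go.py -83 -14 100
```

```text
clock: 0.6
position: [0.3364, 0.3459, 0.253]
ee_rot: [0.223, 0.975, -0.0, -0.0]
ft_force: [1.1, 0.7, -0.5]
grip_width: 0.144
clock: 1.1
position: [0.4049, 0.1198, 0.2532]
ee_rot: [0.222, 0.975, 0.0, -0.0]
ft_force: [0.7, 0.8, 0.2]
grip_width: 0.0
clock: 1.6
position: [0.4047, 0.1217, 0.253]
ee_rot: [0.549, 0.836, -0.0, -0.0]
ft_force: [-0.0, 1.3, 0.0]
grip_width: -0.002
clock: 2.1
position: [0.4047, 0.1217, 0.2531]
ee_rot: [0.756, 0.654, -0.0, -0.0]
ft_force: [0.5, 0.4, -0.1]
grip_width: 0.003
clock 2.1 TCP vise mm [-124.6   81.1  253.1] tip z 231.1 grip 0.003
F vise [ 0.4  0.5 -0.1]
shift units [-1.188  0.523  1.638] mm 167.2
turn units [-0.001  0.    -0.003]
```

```bash
python3 -m crank '[[-1,[-0.4,0.17,0],[0,0,0]],[-1,[-0.4,0.17,0],[0,0,0]],[-1,[-0.39,0.18,0],[0,0,0]],[-1,[0,0,0.5],[0,0,0]],[-1,[0,0,0.5],[0,0,0]]]'
python3 -m crank '[[-1,[0,0,0.4],[0,0,0]],[-1,[0,0,0.2],[0,0,0]],[-1,[0,0,0.17],[0,0,0]],[-1,[0,0,0],[0,0,0]],[-1,[0,0,0],[0,0,0]]]'; python3 go.py -83 -14 60
python3 - <<'E'
from workcell import manip
import cv2
a=manip.camera("top")[165:285,205:345]; b=manip.camera("scene")[130:280,220:400]
cv2.imwrite("pics/t1.png",cv2.resize(a,None,fx=5,fy=5,interpolation=2))
cv2.imwrite("pics/s1.png",cv2.resize(b,None,fx=4,fy=4,interpolation=2))
E
```

```text
clock: 2.6
position: [0.4335, 0.0208, 0.173]
ee_rot: [0.755, 0.656, 0.001, 0.001]
ft_force: [-0.3, 1.0, -0.6]
grip_width: -0.0
clock: 3.1
position: [0.4327, 0.0216, 0.112]
ee_rot: [0.755, 0.656, -0.0, -0.0]
ft_force: [0.3, 0.3, 1.2]
grip_width: 0.005
clock 3.1 TCP vise mm [-82.8 -14.  112. ] tip z 90.0 grip 0.005
F vise [0.2 0.3 1.2]
shift units [-0.001 -0.003  0.375] mm 30.0
turn units [-0.     0.     0.003]
```

View pics/t1.png

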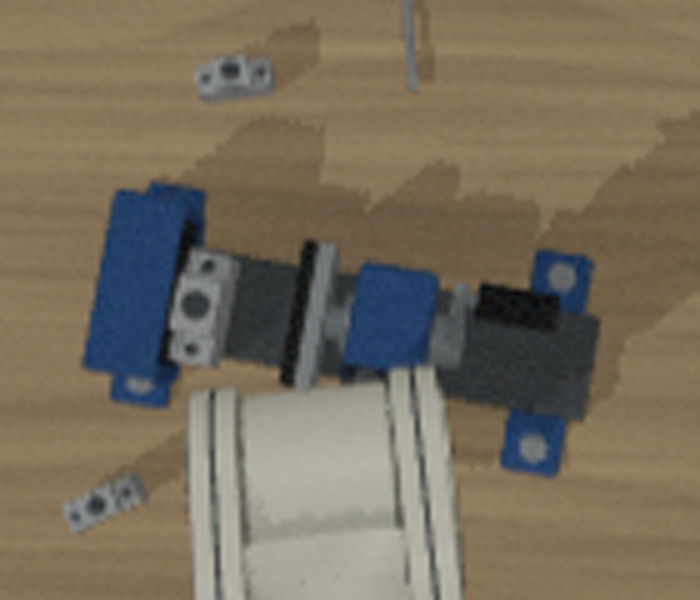

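View pics/s1.png

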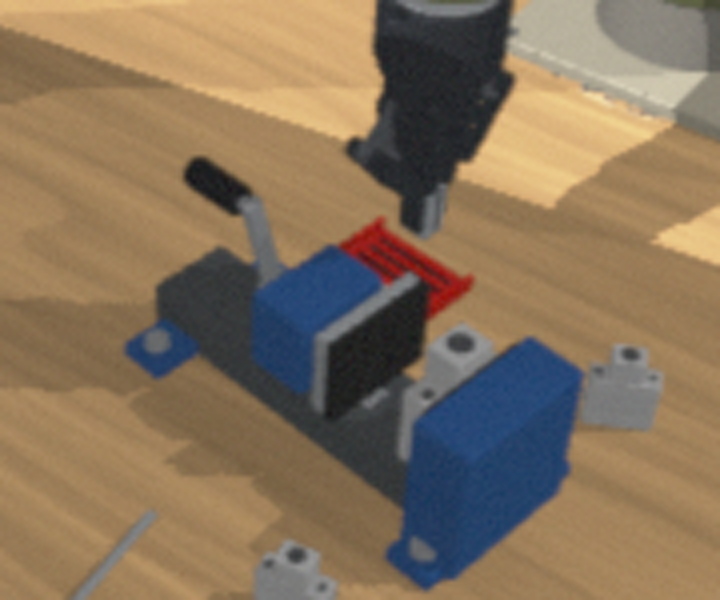

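The closed fingers are over the paddle: scene crop tip at (422,235), paddle around (405,265). Now down to contact.

```bash
python3 -m crank '[[-1,[0,0,0.2],[0,0,0]],[-1,[0,0,0.15],[0,0,0]],[-1,[0,0,0.02],[0,0,0]],[-1,[0,0,0],[0,0,0]],[-1,[0,0,0],[0,0,0]]]' >/dev/null; python3 go.py
python3 -m crank '[[-1,[0,0,0.025],[0,0,0]],[-1,[0,0,0.025],[0,0,0]],[-1,[0,0,0],[0,0,0]],[-1,[0,0,0],[0,0,0]],[-1,[0,0,0],[0,0,0]]]' >/dev/null; python3 go.py
```

```text
clock 3.7 TCP vise mm [-82.5 -13.8  82.6] tip z 60.6 grip 0.003
F vise [-0.1  0.8 -0.9]
turn units [ 0.001 -0.    -0.   ]
clock 4.2 TCP vise mm [-82.7 -13.7  78.7] tip z 56.7 grip -0.001
F vise [-3.4 -0.1  8.9]
turn units [ 0.    -0.001 -0.   ]
```

```bash
python3 -m crank '[[-1,[0,0,0.025],[0,0,0]],[-1,[0,0,0.025],[0,0,0]],[-1,[0,0,0.025],[0,0,0]],[-1,[0,0,0],[0,0,0]],[-1,[0,0,0],[0,0,0]]]' >/dev/null; python3 go.py
python3 -m crank '[[-1,[0,0,0.025],[0,0,0]],[-1,[0,0,0.02],[0,0,0]],[-1,[0,0,0.015],[0,0,0]],[-1,[0,0,0],[0,0,0]],[-1,[0,0,0],[0,0,0]]]' >/dev/null; python3 go.py
```

```text
clock 4.7 TCP vise mm [-84.  -13.6  72.4] tip z 50.4 grip 0.001
F vise [-10.1   0.1  13.2]
turn units [-0.004 -0.001  0.   ]
clock 5.2 TCP vise mm [-84.9 -13.6  67.2] tip z 45.2 grip -0.002
F vise [-12.4   0.4  14.6]
turn units [-0.006 -0.     0.   ]
```

```bash
python3 -m crank '[[-1,[0,-0.02,0.015],[0,0,0]],[-1,[0,-0.01,0.01],[0,0,0]],[-1,[0,0,0],[0,0,0]],[-1,[0,0,0],[0,0,0]],[-1,[0,0,0],[0,0,0]]]' >/dev/null; python3 go.py
python3 - <<'E'
from workcell import manip
import cv2
b=manip.camera("scene")[130:280,220:400]
cv2.imwrite("pics/s2.png",cv2.resize(b,None,fx=4,fy=4,interpolation=2))
E
```

```text
clock 5.7 TCP vise mm [-85.4 -13.6  65.9] tip z 43.9 grip -0.002
F vise [-6.8 -0.7 13.3]
turn units [-0.001 -0.001 -0.   ]
```

View pics/s2.png

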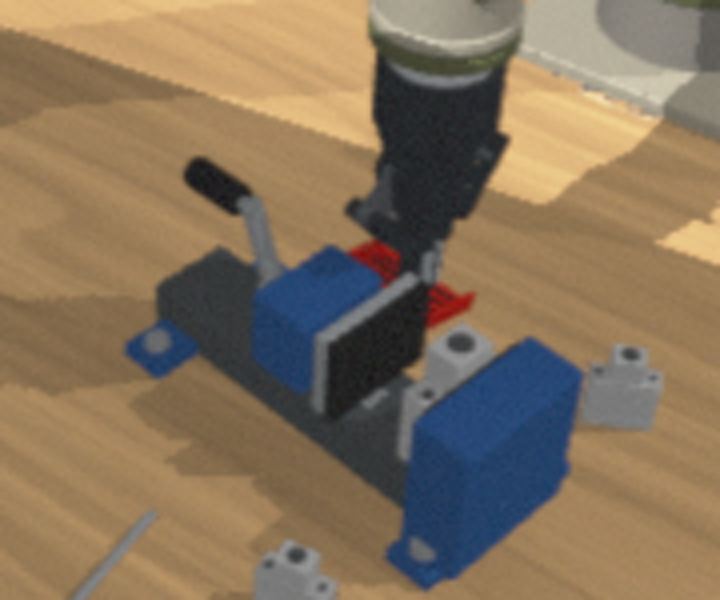

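The paddle is pressed down (crop (400,290)) at about 13 N, not on its stop. Next, the slide towards +y.

```bash
python3 -m crank '[[-1,[0.03,0,0],[0,0,0]],[-1,[0.04,0,0],[0,0,0]],[-1,[0.04,0,0],[0,0,0]],[-1,[0.04,0,0],[0,0,0]],[-1,[0.04,0,0],[0,0,0]]]' >/dev/null; python3 go.py
python3 -m crank '[[-1,[0.04,0,0],[0,0,0]],[-1,[0.04,0,0],[0,0,0]],[-1,[0.04,0,0],[0,0,0]],[-1,[0.04,0,0],[0,0,0]],[-1,[0.04,0,0],[0,0,0]]]' >/dev/null; python3 go.py
python3 - <<'E'
from workcell import manip
import cv2
b=manip.camera("scene")[130:280,220:400]
cv2.imwrite("pics/s3.png",cv2.resize(b,None,fx=4,fy=4,interpolation=2))
E
```

```text
clock 6.25 TCP vise mm [-85.4   1.   65.9] tip z 43.9 grip 0.001
F vise [-5.3 -3.5 12.9]
turn units [-0.001  0.    -0.001]
clock 6.75 TCP vise mm [-85.3  17.   65.9] tip z 43.9 grip 0.001
F vise [-5.3 -3.3 13.2]
turn units [-0.001  0.    -0.001]
```

View pics/s3.png

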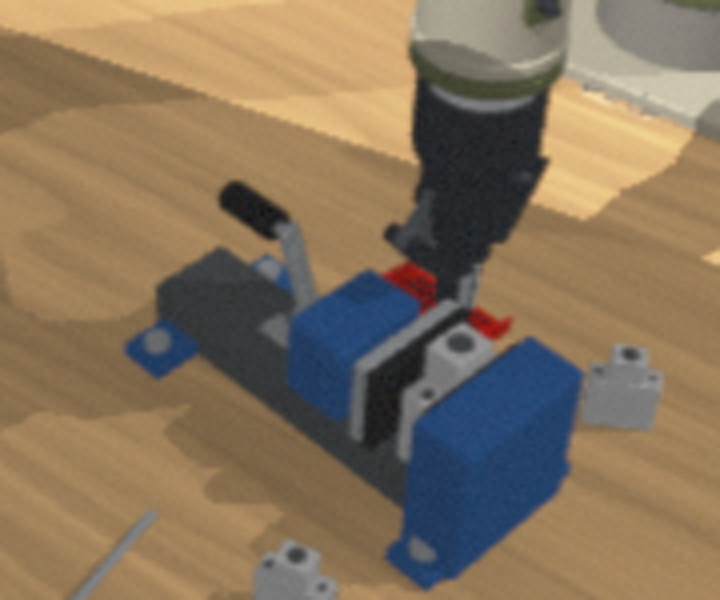

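The carriage follows with 3.3 N of drag and the gap to the foot is closing. Slower now, watching Fy.

```bash
for i in 1; do python3 -m crank '[[-1,[0.02,0,0],[0,0,0]],[-1,[0.02,0,0],[0,0,0]],[-1,[0.02,0,0],[0,0,0]],[-1,[0.02,0,0],[0,0,0]],[-1,[0.02,0,0],[0,0,0]]]' >/dev/null; python3 go.py; done
python3 -m crank '[[-1,[0.01,0,0],[0,0,0]],[-1,[0.01,0,0],[0,0,0]],[-1,[0.01,0,0],[0,0,0]],[-1,[0,0,0],[0,0,0]],[-1,[0,0,0],[0,0,0]]]' >/dev/null; python3 go.py
```

```text
clock 7.3 TCP vise mm [-85.3  24.9  65.9] tip z 43.9 grip 0.0
F vise [-5.8 -4.5 13.3]
turn units [-0.001  0.    -0.001]
clock 7.8 TCP vise mm [-85.3  26.9  65.8] tip z 43.8 grip -0.005
F vise [-5.2 -5.  12.9]
turn units [-0.001  0.001 -0.001]
```

```bash
python3 -m crank '[[-1,[0.01,0,0],[0,0,0]],[-1,[0.01,0,0],[0,0,0]],[-1,[0,0,0],[0,0,0]],[-1,[0,0,0],[0,0,0]],[-1,[0,0,0],[0,0,0]]]' >/dev/null; python3 go.py
python3 - <<'E'
from workcell import manip
import cv2
b=manip.camera("scene")[180:260,290:390]
cv2.imwrite("pics/s4.png",cv2.resize(b,None,fx=7,fy=7,interpolation=2))
b=manip.camera("top")[190:250,210:310]
cv2.imwrite("pics/t4.png",cv2.resize(b,None,fx=7,fy=7,interpolation=2))
E
```

```text
clock 8.3 TCP vise mm [-85.3  27.5  65.7] tip z 43.7 grip 0.0
F vise [-5.  -9.5 12.9]
turn units [-0.001  0.002 -0.002]
```

View pics/s4.png

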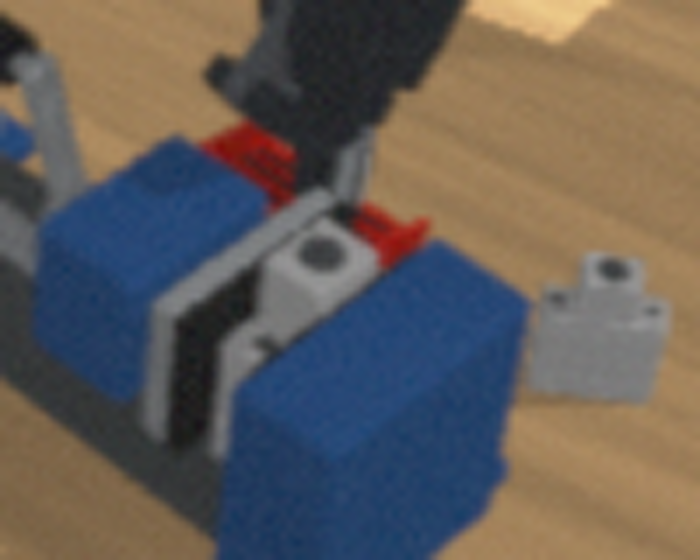

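View pics/t4.png

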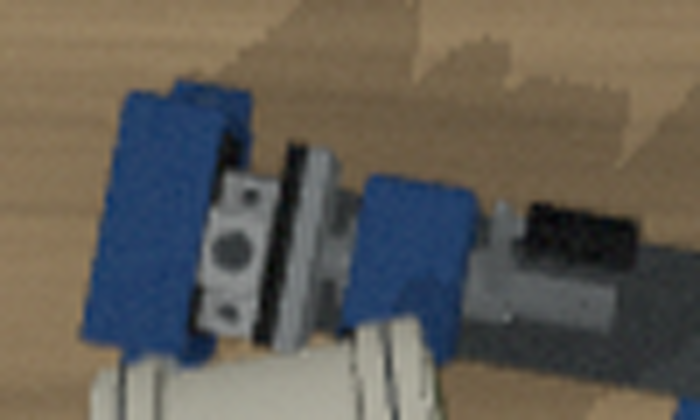

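```bash
cat > meas.py <<'E'
from h import *
p=np.load("v.npy")
def inv(n,uv,z):
    T=np.array(I[n]["camera_from_world"]);K=np.array(I[n]["K"])
    d=T[:3,:3].T@np.linalg.inv(K)@[uv[0],uv[1],1]; c=-T[:3,:3].T@T[:3,3]
    w=c+d*(z-c[2])/d[2]; return (v2w((0,0,-p[2]),w-[p[0],p[1],0])[0]*1000).round(1)
E
python3 - <<'E'
from meas import *
T0=lambda u,v:(u/5+205,v/5+165);T=lambda u,v:(u/7+210,v/7+190)
S=lambda u,v:(u/7+290,v/7+180);S3=lambda u,v:(u/4+220,v/4+130)
for n,q in(("face0",[T0(305,240),T0(281,383)]),("face",[T(288,145),T(255,343)])): print(n,[inv("top",u,.104) for u in q])
print("knob0",inv("top",T0(519,306),.145),"now",inv("top",T(583,236),.145))
print("carr0",[inv("top",T0(*u),.095) for u in((362,263),(438,270))],"now",[inv("top",T(*u),.095) for u in((368,176),(477,190))])
print("work near edge top z90", [inv("top",T(*u),.09) for u in((278,180),(258,337))])
print("fixed face", [inv("top",T(*u),.105) for u in((228,110),(190,345))])
E
```

```text
face0 [array([ 38.8,  31.7, 104. ]), array([-39.3,  31.3, 104. ])]
face [array([ 38.3,  72.4, 104. ]), array([-39.1,  71.6, 104. ])]
knob0 [ 20.5 -86.5 145. ] now [ 20.2 -45.6 145. ]
carr0 [array([32.3, -0.5, 95. ]), array([ 35.4, -41.8,  95. ])] now [array([32.2, 40.5, 95. ]), array([33.9, -2.2, 95. ])]
work near edge top z90 [array([25.1, 75.2, 90. ]), array([-36.5,  72.2,  90. ])]
fixed face [array([ 47.7,  97.6, 105. ]), array([-44.,  96., 105.])]
```

```bash
python3 -m crank '[[-1,[0.01,0,0],[0,0,0]],[-1,[0,0,0],[0,0,0]],[-1,[0,0,0],[0,0,0]],[-1,[0,0,0],[0,0,0]],[-1,[0,0,0],[0,0,0]]]' >/dev/null; python3 go.py
python3 -m crank '[[-1,[0.01,0,0],[0,0,0]],[-1,[0,0,0],[0,0,0]],[-1,[0,0,0],[0,0,0]],[-1,[0,0,0],[0,0,0]],[-1,[0,0,0],[0,0,0]]]' >/dev/null; python3 go.py
python3 - <<'E'
from workcell import manip
import cv2
b=manip.camera("scene")[180:260,290:390]
cv2.imwrite("pics/s5.png",cv2.resize(b,None,fx=7,fy=7,interpolation=2))
b=manip.camera("top")[190:250,210:310]
cv2.imwrite("pics/t5.png",cv2.resize(b,None,fx=7,fy=7,interpolation=2))
E
```

```text
clock 8.9 TCP vise mm [-85.3  28.3  65.7] tip z 43.7 grip -0.002
F vise [-4.1 -9.1 13.3]
turn units [-0.001  0.002 -0.002]
clock 9.4 TCP vise mm [-85.2  29.   65.7] tip z 43.7 grip -0.0
F vise [-4.2 -9.2 12.8]
turn units [-0.001  0.002 -0.002]
```

View pics/t5.png

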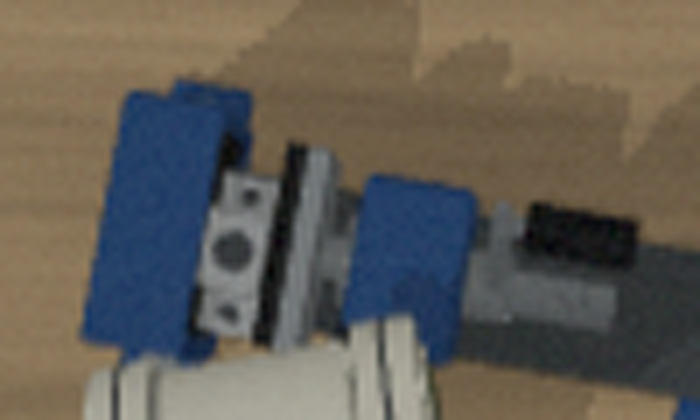

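View pics/s5.png

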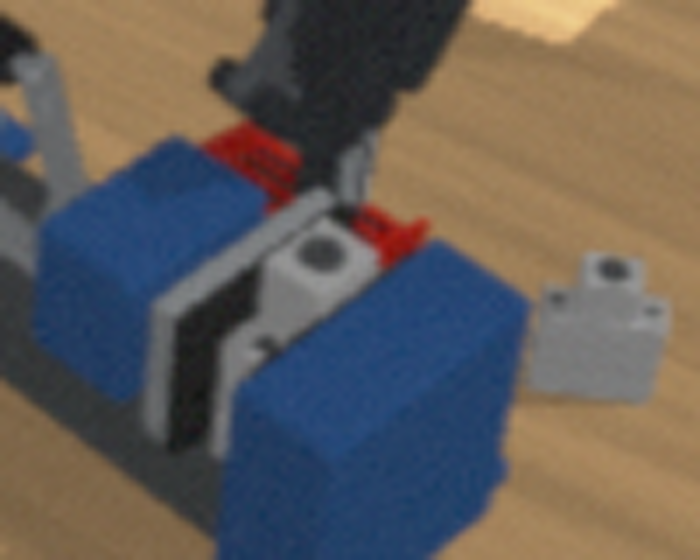

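The carriage has stopped: the force rose at once from 5 to 9 N, and the fingers now just slip on the paddle. I'll carry on to the lip to confirm the seat with a slightly firmer push.

```bash
python3 -m crank '[[-1,[0.02,0,0],[0,0,0]],[-1,[0.03,0,0],[0,0,0]],[-1,[0.03,0,0],[0,0,0]],[-1,[0.03,0,0],[0,0,0]],[-1,[0,0,0],[0,0,0]]]' >/dev/null; python3 go.py
for i in 1 2; do python3 -m crank '[[-1,[0.01,0,0],[0,0,0]],[-1,[0.01,0,0],[0,0,0]],[-1,[0,0,0],[0,0,0]],[-1,[0,0,0],[0,0,0]],[-1,[0,0,0],[0,0,0]]]' >/dev/null; python3 go.py; done
```

```text
clock 10.0 TCP vise mm [-84.8  38.4  65.9] tip z 43.9 grip -0.004
F vise [-3.  -7.9 12.4]
turn units [ 0.     0.002 -0.002]
clock 10.5 TCP vise mm [-84.8  39.5  65.9] tip z 43.9 grip 0.003
F vise [-2.9 -9.6 12.3]
turn units [-0.     0.002 -0.002]
clock 11.0 TCP vise mm [-84.7  41.2  65.9] tip z 43.9 grip -0.001
F vise [-3.5 -9.2 12.1]
turn units [ 0.     0.002 -0.002]
```

```bash
for i in 1 2; do python3 -m crank '[[-1,[0.01,0,0],[0,0,0]],[-1,[0.01,0,0],[0,0,0]],[-1,[0,0,0],[0,0,0]],[-1,[0,0,0],[0,0,0]],[-1,[0,0,0],[0,0,0]]]' >/dev/null; python3 go.py; done
```

```text
clock 11.5 TCP vise mm [-84.7  42.9  65.9] tip z 43.9 grip 0.003
F vise [-2.7 -9.  12.8]
turn units [ 0.     0.002 -0.002]
clock 12.0 TCP vise mm [-84.7  44.5  66. ] tip z 44.0 grip -0.002
F vise [-2.1 -8.4 12.1]
turn units [ 0.     0.002 -0.002]
```

```bash
for i in 1 2; do python3 -m crank '[[-1,[0.01,0,0],[0,0,0]],[-1,[0.005,0,0],[0,0,0]],[-1,[0,0,0],[0,0,0]],[-1,[0,0,0],[0,0,0]],[-1,[0,0,0],[0,0,0]]]' >/dev/null; python3 go.py; done
python3 - <<'E'
from workcell import manip
import cv2
b=manip.camera("scene")[180:260,290:390]
cv2.imwrite("pics/s6.png",cv2.resize(b,None,fx=7,fy=7,interpolation=2))
E
```

```text
clock 12.5 TCP vise mm [-84.7  45.3  65.9] tip z 43.9 grip 0.001
F vise [ -2.6 -10.2  12.2]
turn units [ 0.     0.002 -0.003]
clock 13.0 TCP vise mm [-84.7  46.6  65.9] tip z 43.9 grip -0.004
F vise [-2.2 -9.  12.9]
turn units [ 0.     0.002 -0.003]
```

View pics/s6.png

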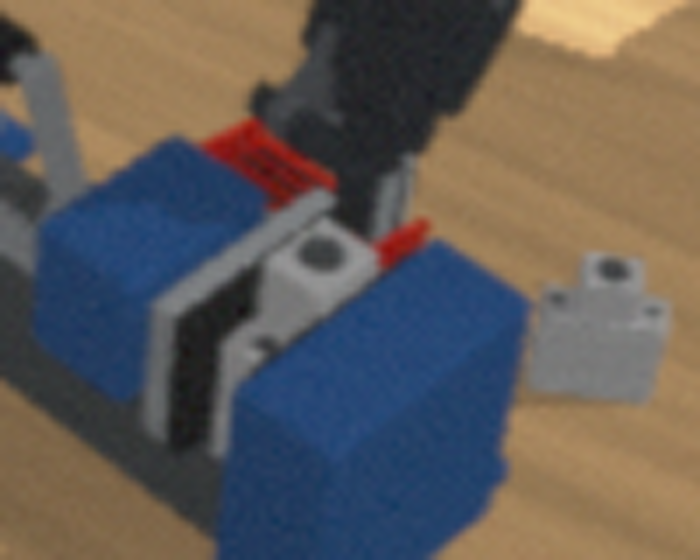

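```bash
for i in 1 2 3; do python3 -m crank '[[-1,[0.01,0,0],[0,0,0]],[-1,[0,0,0],[0,0,0]],[-1,[0,0,0],[0,0,0]],[-1,[0,0,0],[0,0,0]],[-1,[0,0,0],[0,0,0]]]' >/dev/null; python3 go.py|head -2; done
```

```text
clock 13.55 TCP vise mm [-84.7  47.   65.8] tip z 43.8 grip -0.003
F vise [ -1.5 -12.1  12.5]
clock 14.05 TCP vise mm [-84.7  47.2  65.7] tip z 43.7 grip 0.002
F vise [ -2.  -13.7  13.2]
clock 14.55 TCP vise mm [-84.7  47.4  65.6] tip z 43.6 grip 0.0
F vise [ -1.5 -16.2  12.2]
```

At the lip, 16 N moves nothing further. That puts the slide at about 74.5 and the jaw at about 75.8 mm, so the foot is snug. I'll ease the side push and let the lever up.

```bash
python3 -m crank '[[-1,[-0.02,0,0],[0,0,0]],[-1,[-0.02,0,0],[0,0,0]],[-1,[0,0,0],[0,0,0]],[-1,[0,0,0],[0,0,0]],[-1,[0,0,-0.02],[0,0,0]]]' >/dev/null; python3 go.py|head -2
python3 -m crank '[[-1,[0,0,-0.03],[0,0,0]],[-1,[0,0,-0.03],[0,0,0]],[-1,[0,0,-0.04],[0,0,0]],[-1,[0,0,-0.04],[0,0,0]],[-1,[0,0,-0.05],[0,0,0]]]' >/dev/null; python3 go.py|head -2
python3 -m crank '[[-1,[0,0,-0.1],[0,0,0]],[-1,[0,0,-0.2],[0,0,0]],[-1,[0,0,-0.4],[0,0,0]],[-1,[0,0,-0.5],[0,0,0]],[-1,[0,0,-0.6],[0,0,0]]]' >/dev/null; python3 go.py -90 47 240
python3 - <<'E'
from workcell import manip
import cv2
b=manip.camera("scene")[150:260,270:390]
cv2.imwrite("pics/s7.png",cv2.resize(b,None,fx=5,fy=5,interpolation=2))
E
```

```text
clock 15.05 TCP vise mm [-84.5  46.6  67.6] tip z 45.6 grip 0.0
F vise [-1.9 -7.6 12.4]
clock 15.55 TCP vise mm [-84.3  45.7  82.2] tip z 60.2 grip -0.004
F vise [ 1.9 -7.1 -5.6]
clock 16.05 TCP vise mm [-86.   47.4 227.1] tip z 205.1 grip -0.002
F vise [1.2 1.  1. ]
shift units [-0.006 -0.051 -0.436] mm 35.2
turn units [-0.002  0.001 -0.   ]
```

View pics/s7.png

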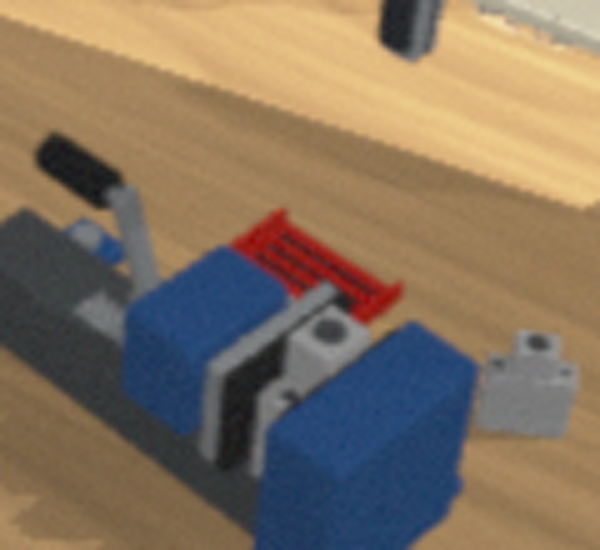

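```bash
python3 - <<'E'
from workcell import manip
import cv2
b=manip.camera("scene")[145:245,260:380]
cv2.imwrite("pics/s8.png",cv2.resize(b,None,fx=6,fy=6,interpolation=2))
b=manip.camera("top")[190:290,210:330]
cv2.imwrite("pics/t8.png",cv2.resize(b,None,fx=6,fy=6,interpolation=2))
E
```

```text
(no output)
```

View pics/s8.png

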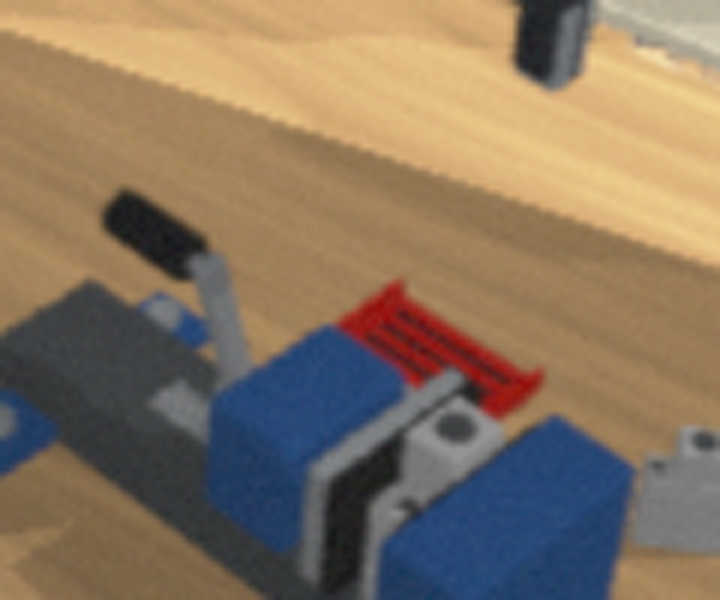

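View pics/t8.png

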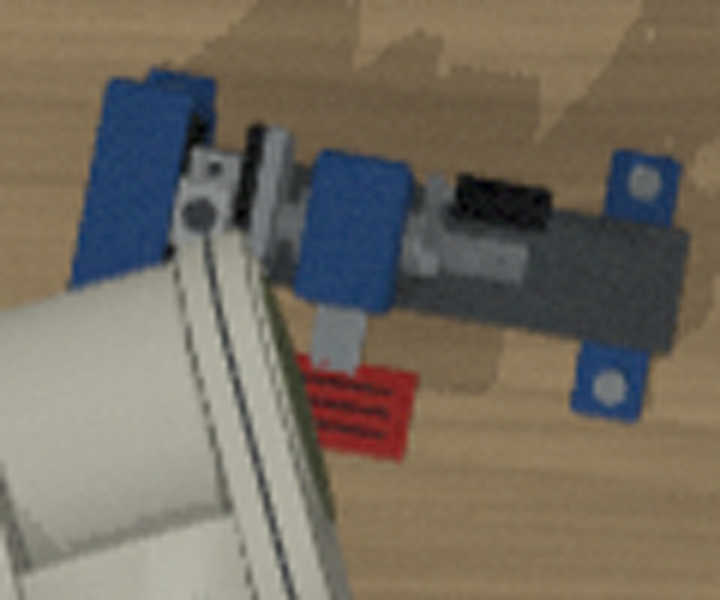

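```bash
python3 - <<'E'
from meas import *
from scipy.optimize import least_squares
t=np.array([503/6+210,202/6+190]); s=np.array([156/6+260,235/6+145])
f=least_squares(lambda w:np.r_[proj("top",w)[0]-t,proj("scene",w)[0]-s],[.52,-.02,.14])
print("tri",v2w((0,0,-p[2]),f.x-[p[0],p[1],0])*1000,f.cost)
f=least_squares(lambda q:np.r_[proj("top",v2w(p[:3],(.08*np.sin(q[0]),q[1],.065+.08*np.cos(q[0]))))[0]-t,proj("scene",v2w(p[:3],(.08*np.sin(q[0]),q[1],.065+.08*np.cos(q[0]))))[0]-s],[.2,-.05])
print(f.x,f.fun, 80*np.sin(f.x[0]),65+80*np.cos(f.x[0]))
E
```

```text
tri [[ 20.44431202 -46.57708539 139.40239578]] 0.050921361566007024
[ 0.2701593  -0.04575474] [-0.43794546 -0.32076238 -0.23064427 -0.5738411 ] 21.350796819510485 142.09827154464608
```

```bash
python3 go.py 21 -47 200 | grep shift
python3 -m crank '[[0.3,[-0.3,0.33,0],[0,0,0]],[0.3,[-0.3,0.33,0],[0,0,0]],[0.3,[-0.3,0.33,0],[0,0,0]],[0.3,[-0.28,0.34,0.06],[0,0,0]],[0.3,[0,0,0],[0,0,0]]]' 20; python3 go.py 21 -47 122
python3 - <<'E'
from workcell import manip
import cv2
b=manip.camera("scene")[105:245,240:400]
cv2.imwrite("pics/s9.png",cv2.resize(b,None,fx=4,fy=4,interpolation=2))
E
```

```text
shift units [-1.195  1.309  0.094] mm 142.0
clock: 16.7
position: [0.532, -0.0294, 0.2197]
ee_rot: [0.757, 0.653, -0.001, 0.0]
ft_force: [-0.3, -0.8, 0.6]
grip_width: 0.649
clock 16.7 TCP vise mm [ 22.7 -50.5 219.7] tip z 197.7 grip 0.649
F vise [-0.2 -0.8  0.6]
shift units [ 0.046 -0.02   0.946] mm 75.8
turn units [-0.001  0.003 -0.007]
```

View pics/s9.png

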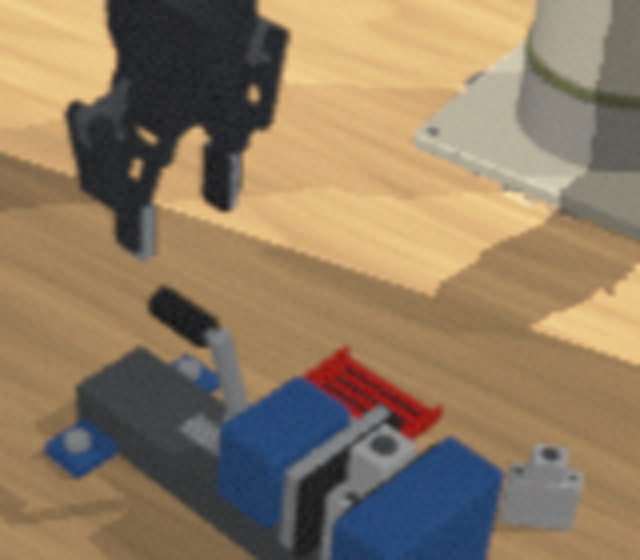

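The open fingers straddle the knob, in crop at (135,255) and (225,205), knob at (185,315). Next: descend, then grip.

```bash
python3 -m crank '[[0.3,[0.046,-0.02,0.3],[0,0,0]],[0.3,[0,0,0.3],[0,0,0]],[0.3,[0,0,0.2],[0,0,0]],[0.3,[0,0,0.14],[0,0,0]],[0.3,[0,0,0],[0,0,0]]]'; python3 go.py|head -2
python3 -m crank '[[-1,[0,0,0],[0,0,0]],[-1,[0,0,0],[0,0,0]],[-1,[0,0,0],[0,0,0]],[-1,[0,0,0],[0,0,0]],[-1,[0,0,0],[0,0,0]]]' 20; python3 go.py|head -2
python3 - <<'E'
from workcell import manip
import cv2
b=manip.camera("scene")[105:245,240:400]
cv2.imwrite("pics/s10.png",cv2.resize(b,None,fx=4,fy=4,interpolation=2))
E
```

```text
clock: 17.25
position: [0.5287, -0.0209, 0.1446]
ee_rot: [0.755, 0.656, -0.001, -0.001]
ft_force: [0.1, 0.5, 0.1]
grip_width: 0.652
clock 17.25 TCP vise mm [ 18.3 -42.5 144.6] tip z 122.6 grip 0.652
F vise [0.1 0.5 0.1]
clock: 17.75
position: [0.5311, -0.0216, 0.1472]
ee_rot: [0.755, 0.655, 0.001, 0.001]
ft_force: [5.4, -0.7, 5.6]
grip_width: 0.228
clock 17.75 TCP vise mm [ 20.7 -42.9 147.2] tip z 125.2 grip 0.228
F vise [5.5 0.1 5.6]
```

View pics/s10.png

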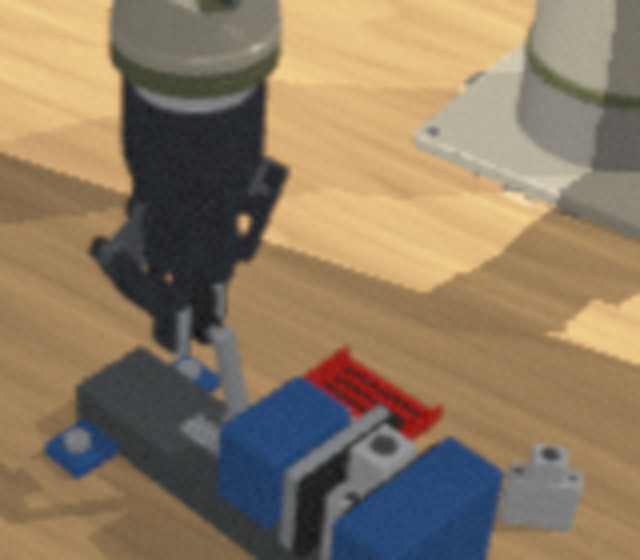

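Gripped: 19.4 mm wide, which matches the 20 mm knob. Now crank along the arc.

```bash
python3 -m crank '[[-1,[0,0.05,0.01],[0,0,0]],[-1,[0,0.045,0.02],[0,0,0]],[-1,[0,0.045,0.02],[0,0,0]],[-1,[0,0.045,0.02],[0,0,0]],[-1,[0,0,0],[0,0,0]]]' >/dev/null; python3 go.py|head -2
python3 -m crank '[[-1,[0,0.044,0.024],[0,0,0]],[-1,[0,0.043,0.025],[0,0,0]],[-1,[0,0,0],[0,0,0]],[-1,[0,0,0],[0,0,0]],[-1,[0,0,0],[0,0,0]]]' >/dev/null; python3 go.py|head -2
```

```text
clock 18.3 TCP vise mm [ 35.8 -43.  141.9] tip z 119.9 grip 0.221
F vise [ 2.8  0.7 10.7]
clock 18.8 TCP vise mm [ 43.  -43.  138.2] tip z 116.2 grip 0.225
F vise [ 5.  -0.5  7.9]
```

```bash
python3 -m crank '[[-1,[0,0.01,-0.025],[0,0,0]],[-1,[0,0,0],[0,0,0]],[-1,[0,0.02,0.013],[0,0,0]],[-1,[0,0.021,0.014],[0,0,0]],[-1,[0,0.021,0.014],[0,0,0]]]' >/dev/null; python3 go.py|head -2
python3 - <<'E'
from workcell import manip
import cv2
b=manip.camera("scene")[145:245,260:380]
cv2.imwrite("pics/s11.png",cv2.resize(b,None,fx=6,fy=6,interpolation=2))
b=manip.camera("top")[190:290,210:330]
cv2.imwrite("pics/t11.png",cv2.resize(b,None,fx=6,fy=6,interpolation=2))
E
```

```text
clock 19.3 TCP vise mm [ 47.  -43.1 135.8] tip z 113.8 grip 0.225
F vise [-0.4 -0.9  9.8]
```

View pics/s11.png

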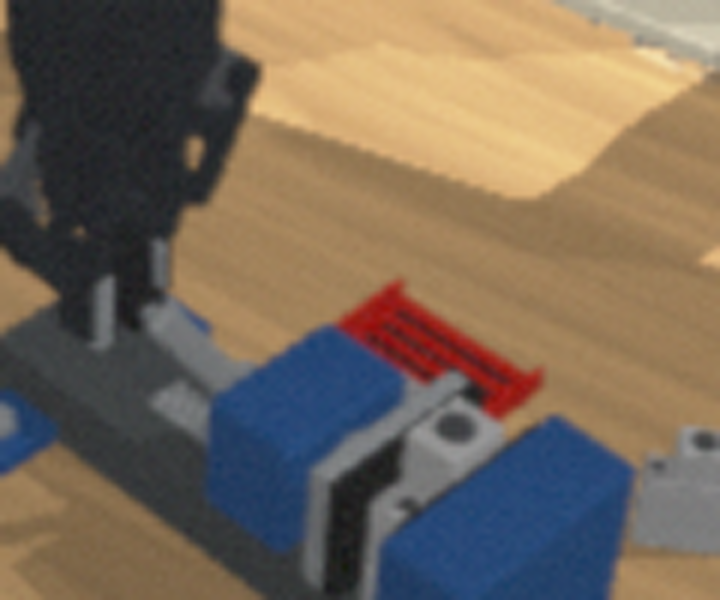

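View pics/t11.png

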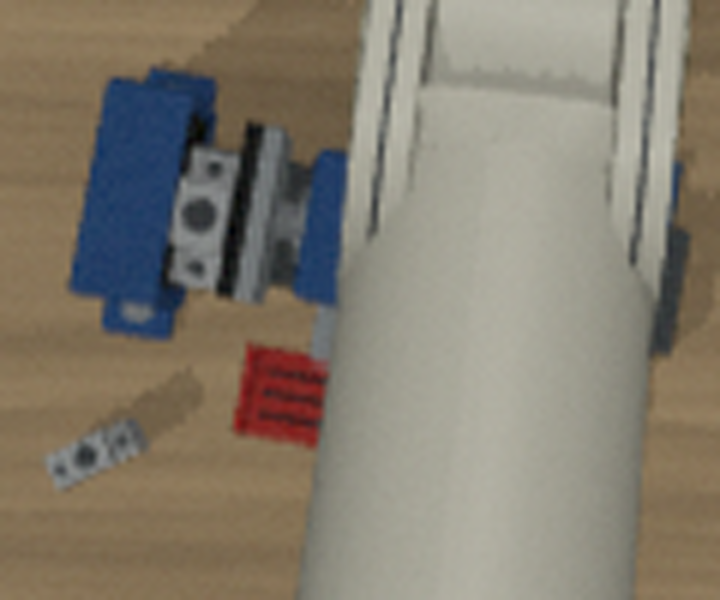

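```bash
python3 -m crank '[[-1,[0,0.027,0.0145],[0,0,0]],[-1,[0,0.027,0.0145],[0,0,0]],[-1,[0,0.027,0.0145],[0,0,0]],[-1,[0,0.027,0.0145],[0,0,0]],[-1,[0,0.026,0.015],[0,0,0]]]' >/dev/null
cat > cr.py <<'E'
from meas import *
o=manip.get_obs();P=v2w((0,0,-p[2]),np.array(o["position"])-[p[0],p[1],0])[0]*1000;F=v2w((0,0,-p[2]),np.array(o["ft_force"]))[0]
q=np.arctan2(P[0],P[2]-3-65)
print("clock",round(o["clock"],2),"q",round(q,3),"r",np.hypot(P[0],P[2]-68).round(1),"Ft",(F[0]*np.cos(q)-F[2]*np.sin(q)).round(1),"Fr",(F[0]*np.sin(q)+F[2]*np.cos(q)).round(1),"F",F.round(1),"next .1 rad: ty %.3f tz %.3f"%(np.sin(q+.1)-np.sin(q),np.cos(q)-np.cos(q+.1)))
E
python3 cr.py
```

```text
clock 19.9 q 0.747 r 82.9 Ft -6.4 Fr -1.5 F [-5.8 -0.9  3.3] next .1 rad: ty 0.070 tz 0.071
```

```bash
python3 -m crank '[[-1,[0,0.014,0.014],[0,0,0]],[-1,[0,0.014,0.014],[0,0,0]],[-1,[0,0.014,0.014],[0,0,0]],[-1,[0,0.014,0.014],[0,0,0]],[-1,[0,0.014,0.014],[0,0,0]]]' >/dev/null
python3 cr.py
```

```text
clock 20.4 q 0.844 r 82.9 Ft -5.9 Fr -1.3 F [-4.8 -2.2  3.5] next .1 rad: ty 0.063 tz 0.078
```

Still free running. Continue in 0.1 rad steps, reading the force while moving.

```bash
python3 -m crank '[[-1,[0,0.013,0.015],[0,0,0]],[-1,[0,0.013,0.015],[0,0,0]],[-1,[0,0.012,0.016],[0,0,0]],[-1,[0,0.012,0.016],[0,0,0]],[-1,[0,0.012,0.016],[0,0,0]]]' >/dev/null
python3 cr.py
```

```text
clock 20.9 q 0.939 r 83.0 Ft -7.7 Fr -1.6 F [-5.8 -2.   5.3] next .1 rad: ty 0.055 tz 0.084
```

```bash
python3 -m crank '[[-1,[0,0.011,0.016],[0,0,0]],[-1,[0,0.011,0.016],[0,0,0]],[-1,[0,0.011,0.017],[0,0,0]],[-1,[0,0.011,0.017],[0,0,0]],[-1,[0,0.010,0.017],[0,0,0]]]' >/dev/null
python3 cr.py
```

```text
clock 21.4 q 1.034 r 83.0 Ft -8.3 Fr -1.8 F [-5.8 -2.8  6.3] next .1 rad: ty 0.047 tz 0.088
```

```bash
python3 -m crank '[[-1,[0,0.006,0.011],[0,0,0]],[-1,[0,0.006,0.011],[0,0,0]],[-1,[0,0.006,0.011],[0,0,0]],[-1,[0,0.006,0.011],[0,0,0]],[-1,[0,0.006,0.011],[0,0,0]]]' >/dev/null
python3 cr.py
python3 - <<'E'
from workcell import manip
import cv2
b=manip.camera("scene")[145:245,260:380]
cv2.imwrite("pics/s12.png",cv2.resize(b,None,fx=6,fy=6,interpolation=2))
E
python3 cr.py
```

```text
clock 21.9 q 1.094 r 83.0 Ft -8.4 Fr -2.0 F [-5.7 -3.   6.5] next .1 rad: ty 0.041 tz 0.091
clock 21.95 q 1.095 r 83.0 Ft -9.3 Fr -2.5 F [-6.4 -2.5  7.1] next .1 rad: ty 0.041 tz 0.091
```

View pics/s12.png

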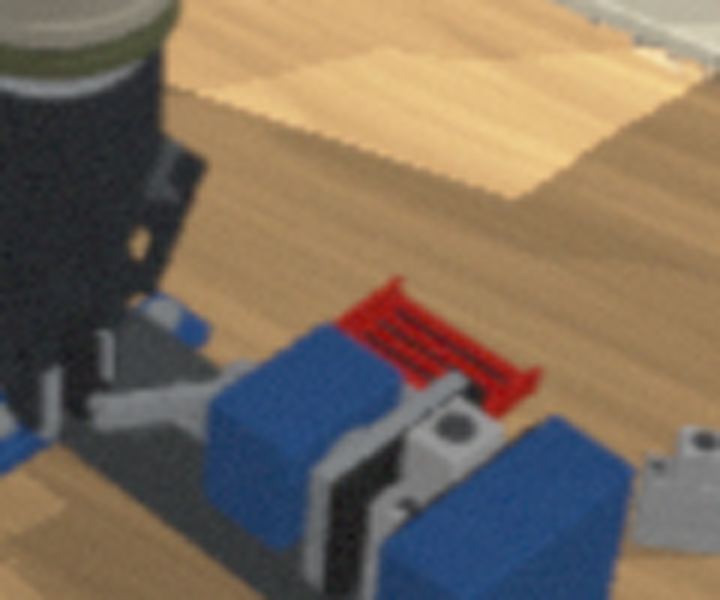

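The force is now about 9 N, so the jaw is firmly tight at roughly 50–55 N. I'll relax the preload, open the fingers and back off upwards.

```bash
python3 -m crank '[[-1,[0,-0.01,-0.02],[0,0,0]],[-1,[0,-0.01,-0.02],[0,0,0]],[-1,[0,0,0],[0,0,0]],[0,[0,0,0],[0,0,0]],[0.3,[0,0,0],[0,0,0]]]' >/dev/null
python3 cr.py
python3 -m crank '[[0.3,[0,0,0],[0,0,0]],[0.3,[0,0,0],[0,0,0]],[0.3,[0,0,-0.1],[0,0,0]],[0.3,[0,0,-0.2],[0,0,0]],[0.3,[0,0,-0.4],[0,0,0]]]'
python3 -m crank '[[0.3,[0,0,-0.5],[0,0,0]],[0.3,[0,0,-0.5],[0,0,0]],[0.3,[0,0,-0.4],[0,0,0]],[0.3,[-0.5,0,0],[0,0,0]],[0.3,[-0.5,0,0],[0,0,0]]]'
python3 -m crank '[[0.3,[-0.5,0,0],[0,0,0]],[0.3,[-0.5,0,0],[0,0,0]],[0.3,[-0.4,0,0],[0,0,0]],[0.3,[0,0,0],[0,0,0]],[0.3,[0,0,0],[0,0,0]]]'
python3 - <<'E'
from workcell import manip
import cv2
A=manip.camera("scene");B=manip.camera("top")
cv2.imwrite("pics/sf.png",A);cv2.imwrite("pics/tf.png",B)
cv2.imwrite("pics/s13.png",cv2.resize(A[145:245,260:380],None,fx=6,fy=6,interpolation=2))
cv2.imwrite("pics/t13.png",cv2.resize(B[165:285,205:345],None,fx=5,fy=5,interpolation=2))
E
```

```text
clock 22.45 q 1.053 r 85.1 Ft -0.6 Fr 0.4 F [0.1 0.7 0.7] next .1 rad: ty 0.045 tz 0.089
clock: 22.95
position: [0.5822, -0.0291, 0.1651]
ee_rot: [0.755, 0.655, -0.001, -0.001]
ft_force: [0.8, -0.2, 0.6]
grip_width: 0.652
clock: 23.45
position: [0.5725, -0.1084, 0.2797]
ee_rot: [0.754, 0.656, 0.001, 0.001]
ft_force: [0.7, -0.9, -0.5]
grip_width: 0.652
clock: 23.95
position: [0.556, -0.2199, 0.2783]
ee_rot: [0.756, 0.655, 0.0, 0.0]
ft_force: [0.2, 0.7, -0.3]
grip_width: 0.648
```

View pics/s13.png

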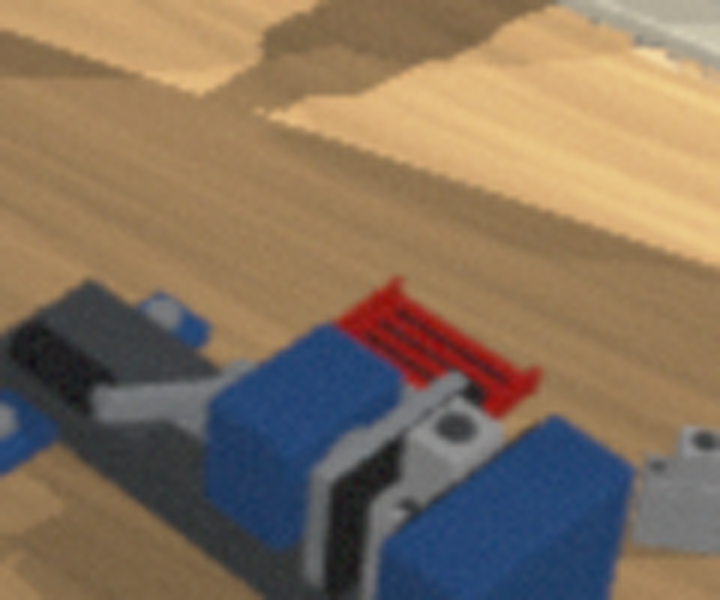

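View pics/t13.png

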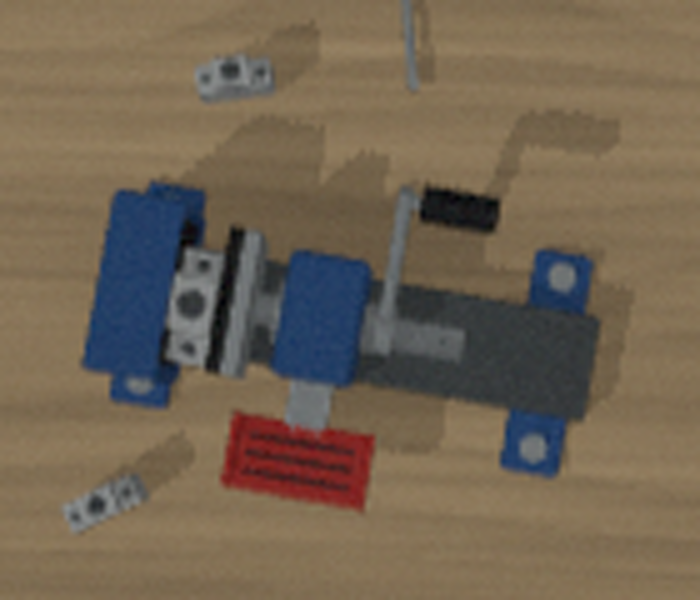

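View pics/tf.png

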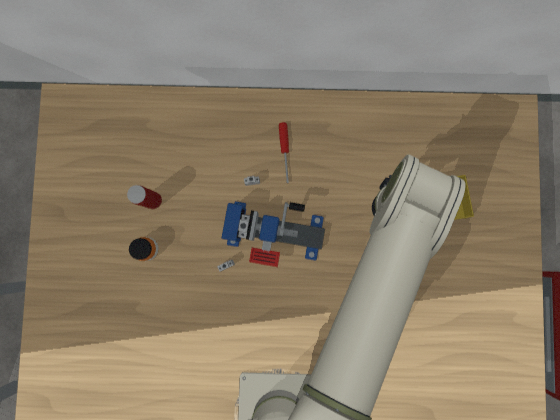

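The jaw now lies flush along the foot (top crop around (215,305)), the lever is up, and the crank stays at about 1.09 rad. The arm is clear and nothing else has moved. Handing in.

```bash
python3 -c "
from workcell import manip
print(manip.hand_in())"
```

```text
the job is handed in; nothing more can be done
None
```

The roof-rack foot is clamped upright between both jaws, and I handed the job in at about 24 s of the 69 s allowed.

**What I did:**
- **Lever and slide:** I held the lever down at about 13 N, short of its stop, and slid the carriage up until the foot met the fixed jaw. The force rose at once there, and a 16 N push on the lip moved it no further. I then let the lever come up.
- **Crank:** I gripped the knob and turned it clockwise from about 0.26 to 1.09 rad. The force along its path rose from about 6 N to between 8.4 and 9.3 N, which suggests about 50–55 N of clamping. Then I let go and moved the arm clear.

**Last checks:** The final pictures show the foot flush between the jaws, the lever up, the crank where I left it and everything else in place. The wrist force was near zero.

**Checks that disagreed or were less certain:**
- **Jaw position:** At the snug point the pictures put the jaw face at about 72 mm, while the lip contact gave about 76 mm, which is the stated snug position. The pictures also put the fixed jaw about 3 mm low, so I took this as a camera offset.
- **Clamping force:** This is inferred from the crank force, which had roughly 0.5 N of noise, equal to about 8 N of clamping.
- **Lever lift:** While I lifted off, friction on the lip pulled the lever upwards by about 6 N for a moment.

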